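# Fold the tea caddy's flap shut and tuck it beneath the lip

## Robot

A 6-joint arm with a two-finger parallel gripper is mounted at the origin on a cart in front of the work surface, level with it; the furniture and walls round the work are solid. World frame = base frame: x ahead of the robot, y to its left, z up, the work surface at z = 0. Lengths are in m, angles in rad, forces in N, time in s.
With the tool pointing down it reaches from about 0.35 to 0.85 m from the base axis. Payload 8.1 kg.
Tool frame: the origin (TCP) lies between the finger pads; the fingertips stand 22 mm ahead of it and the grasp point (between the pads) lies 3 mm ahead of it; z points along the fingers, y is the direction in which the jaws open and shut (so a half turn about z gives the same grasp; the last joint's range is limited). The gripper opens to 93 mm and grips with 3 to 60 N. Pads are 15 mm wide; open, the fingers measure 128 mm over their backs; the gripper's body (75 mm by 188 mm) begins 65 mm behind the grasp point.
Start: joints at [1.217, 0.13, 1.488, -0, 1.523, -0.085], TCP at [0.159, 0.578, 0.241] pointing down, gripper open.
Joint ranges: [-2.96, 2.96], [-0.89, 2.26], [0.02, 2.5], [-1.34, 4.48], [0, 2.73], [-2.66, 2.66]. Speed limits (rad/s): [2.39, 2.39, 2.79, 3.14, 3.14, 3.14].

## Interface

Orientations are given as a unit quaternion [x, y, z, w].
In Python, from cell import manip gives the robot as it stands.
- The arm moves only by the tool carry_out, never from a script. Its argument "plan" is text: rows parted by semicolons, each of 7 numbers parted by spaces: the turn, a rotation vector about the world's x, y, z in degrees, then the shift along the world's x, y, z in m, then the opening, from 0 (shut) to 1 (fully open). In form: rx ry rz x y z fingers; .... A call has 1 to 8 rows; each row shifts and turns the commanded pose from where the row before left it; what a row does not reach is not made up. A row lasts 1/12 s, in which the tool goes at most 41.7 mm and 7.16 degrees, less where a joint would pass 70% of its speed; a pose out of reach is approached as far as the arm can. A call is refused whole if a number of a shift passes 0.0417 or a number of a turn 7.16, either way. A call with a gripper value outside its range is refused whole. The fingers move at their own pace and stop on an object; "grip_force" is the grip in N (left out, the last holds). Time passes only in rows, so rows that do not move let the fingers close. It gives the time, the measured TCP pose, the force and the opening at its end, in the units of the state.
- manip.read_state(): the state, without advancing time (a new reading comes with each control period).
- manip.read_camera(name): name is "scene" or "top" or "wrist"; returns a dict with "pixels" (400x640x3 uint8, red, green, blue), "fx", "fy", "cx", "cy" (pixels), "extrinsics" (4x4, takes a point from camera to world coordinates). Camera axes: x right, y down, z forward; pixel columns grow to the right and rows downward; lengths in m; the calibration is good to about 2 mm. A picture is of the moment at which its call begins. There is no depth.
- manip.job_done(): hands the job in, once; it reports no verdict.
The state is a dict: "time": time; "q": joint angles; "qvel": joint speeds; "joint_efforts": joint torques, N m; "tool_pos": TCP position; "eef_rot": TCP orientation; "force": force on the tool from outside, world axes, zero at the start; "ft_torque": the same for the moment, N m; "opening": finger opening in m.
Only numpy, scipy, OpenCV 4.12 (cv2) and the standard library are available. Lean on these libraries where they do the work, as an engineer would, in place of code of your own. Each camera call takes 0.05 s, during which the arm holds its last target.

## Task

Close the wooden tea caddy with your fingertips: fold its springy standing flap over, press it down flat, and keep it pressed while you push it along until its edge is tucked beneath the brass lip as far as it will go, so that it stays shut when you let go. Nothing is picked up or rammed; the caddy stays where it stands, the things around it are left alone, and your hand ends clear of everything.

Things in the scene. Friction and masses are not known exactly. Their poses are not given: they have to be found in the camera images.
- tea_caddy: Open wooden box, about 1.8 kg, standing loose on the worktop, 140 mm wide (its x), 128 mm long (its y, -60 to +68 mm), rim 60 mm high, paper tea sachets inside. Origin on its underside; z up. Hinge along the -y end, brass lip along the +y end; the flap folds over, then slides towards +y. Its y lies along world y (robot's left), turned up to 0.6 rad anticlockwise or 0.9 rad clockwise from above.
- flap_hinge (a point): Middle of the hinge line (a brass pin along the caddy's x, 65 mm above the worktop), 52 mm to the -y side of the caddy's origin when slid fully back. The pin runs in slots in two brass rails, so the hinge and flap together can slide 20 mm towards the caddy's +y; about 2.5 N of friction holds it wherever it is.
- flap (a joint): Angle of the flap: 0 = lying flat and shut, pi/2 = standing upright, more = leaning back away from the lip. A light spring pushes it open (it rests near 1.5 to 2 rad); when flat, some 1 to 2 N at the finger bar holds it down. Let go untucked it springs up again.
- flap_slide (a joint): Slide of hinge and flap towards the lip, m: 0 = fully back, 0.020 = fully home. The flap must be folded flat while nearly back, since it cannot pass through the lip: at 0 the edge of the flat flap clears the lip by 7 mm, at 0.020 it reaches 13 mm beneath it.
- flap_edge (a point): Middle of the flap's free edge. The flap is a plywood panel 116 mm wide and 6 mm thick; its free edge is 92 mm from the hinge line. The point's frame is the flap's: x along the hinge, y from hinge to free edge, z out of the face that is on top when shut; shut, that top face is 68 mm above the worktop.
- flap_bar (a point): Top middle of the finger bar, a wooden bar on the flap's top face (the outer face, away from the lip, while it stands): 80 mm long parallel to the hinge, 8 mm wide, 7 mm high, its middle 66 mm from the hinge line (62 to 70 mm). A fingertip pressing on the face between hinge and bar can push against it.
- lip_edge (a point): Middle of the lower front edge of the fixed brass lip, a strip 124 mm wide that reaches 21 mm in over the +y end of the caddy; its underside is 70 mm above the worktop, 2 mm above the shut flap's top face; its top is at 73.5 mm.
- jigger: Bystander, loose: brass jigger, 43 mm wide, 74 mm high, at the far side of the caddy (+x). Origin under its middle.
- spice_jar_1: Bystander, loose: corked glass spice jar, 45 mm wide, 92 mm high, at the far side of the caddy (+x). Origin under its middle.
- matchbox: Bystander, loose: matchbox 36 x 53 x 15 mm, lying between jigger and jar at the far side of the caddy (+x). Origin under its middle.
- kitchen_timer: Bystander, loose: round kitchen timer, 66 mm wide, 62 mm high, beyond the lip end of the caddy (+y). Origin under its middle.

How it is judged:
By the outcome, as a careful person would: the job done as asked, in the order asked, and still so for the second after the job is handed in, with the robot touching nothing.
It also fails if it takes over 34 s, if anything falls off the work surface, if the arm or the gripper's body presses on something with over 40 N, if the wrist force passes 120 N, or if a joint passes its speed limit or range.

## Working session

There is one attempt and no reset: what is moved stays moved. The work goes in short steps, Python scripts to look and compute and a tool call to move; the robot and the scene stay as the last step left them, time stands still between calls to the robot, and variables do not carry over. Pictures are saved under pics/ and viewed, and the job is handed in when it is done.

Besides the shell and the picture viewer there is one more tool, called after "Request:" by a JSON object that holds its "api" and its "payload". carry_out: Moves the arm, as the interface text tells. Its arguments: {"type":"object","properties":{"plan":{"type":"string"},"grip_force":{"type":"number"}},"required":["plan"]}

```bash
mkdir -p pics; ls
python3 - <<'E'
from cell import manip
import cv2,numpy as np
s=manip.read_state();print({k:np.round(v,3) for k,v in s.items()})
for n in ("scene","top","wrist"):
    c=manip.read_camera(n);cv2.imwrite(f"pics/{n}0.png",c["pixels"][:,:,::-1]);print(n,c["fx"],c["fy"],c["cx"],c["cy"],np.round(c["extrinsics"],4).tolist())
E
```

```text
pics
{'time': np.float64(0.0), 'q': array([ 1.217,  0.131,  1.489,  0.   ,  1.523, -0.085]), 'qvel': array([ 0.   ,  0.001, -0.   ,  0.   ,  0.   , -0.   ]), 'joint_efforts': array([-2.0000e-03, -5.5984e+01, -4.9176e+01,  7.6000e-02,  3.6000e-02,
       -0.0000e+00]), 'tool_pos': array([0.159, 0.578, 0.24 ]), 'eef_rot': array([ 0.134,  0.991, -0.001, -0.   ]), 'force': array([-0.172,  0.547,  0.632]), 'ft_torque': array([ 0.002, -0.   , -0.052]), 'opening': np.float64(0.093)}
scene 405.5142179644862 405.5142179644862 325.64094298416785 206.01723625968344 [[0.6212, -0.4742, 0.6239, -0.0062], [-0.7836, -0.3772, 0.4936, -0.464], [0.0012, -0.7955, -0.6059, 0.5879], [0.0, 0.0, 0.0, 1.0]]
top 462.4007315875254 462.4007315875254 316.47140424394877 198.36611989648617 [[0.0285, -0.9958, 0.087, 0.4718], [-0.9992, -0.0258, 0.0319, -0.0676], [-0.0295, -0.0879, -0.9957, 1.009], [0.0, 0.0, 0.0, 1.0]]
wrist 341.0013248520098 341.0013248520098 321.7745480088226 201.52855124110522 [[0.2667, 0.9367, 0.227, 0.0968], [0.9638, -0.2588, -0.0644, 0.5951], [-0.0016, 0.2359, -0.9718, 0.3831], [0.0, 0.0, 0.0, 1.0]]
```

View pics/scene0.png

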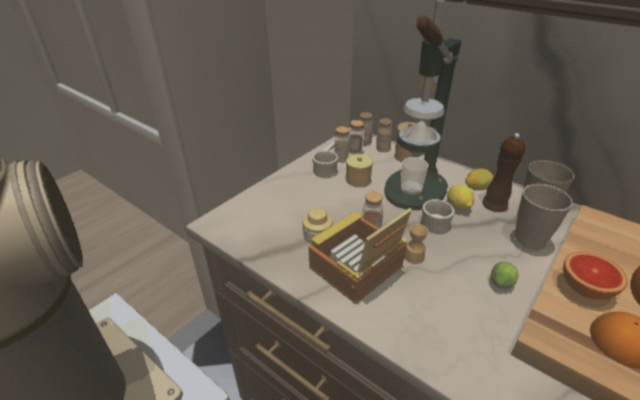

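View pics/top0.png

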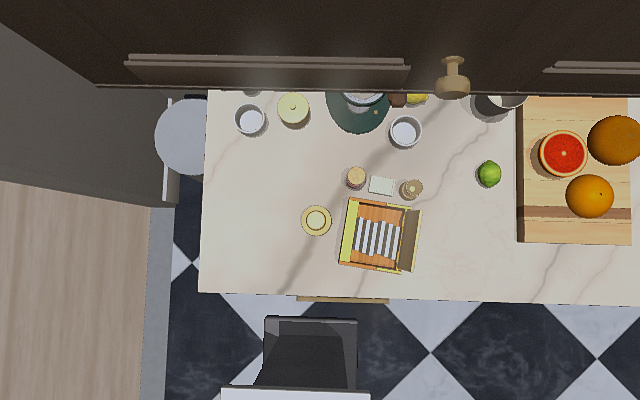

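Run:
```python
import cv2
a=cv2.imread("pics/top0.png")[150:300,280:460];cv2.imwrite("pics/topz.png",cv2.resize(a,(720,600),interpolation=2))
a=cv2.imread("pics/scene0.png")[180:310,280:450];cv2.imwrite("pics/scz.png",cv2.resize(a,None,fx=4.5,fy=4.5,interpolation=2))
```

```text
(no output)
```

View pics/topz.png

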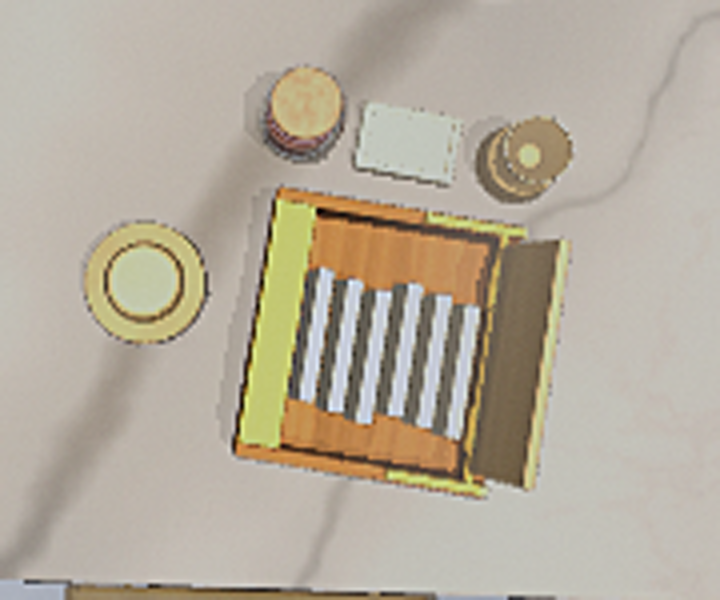

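View pics/scz.png

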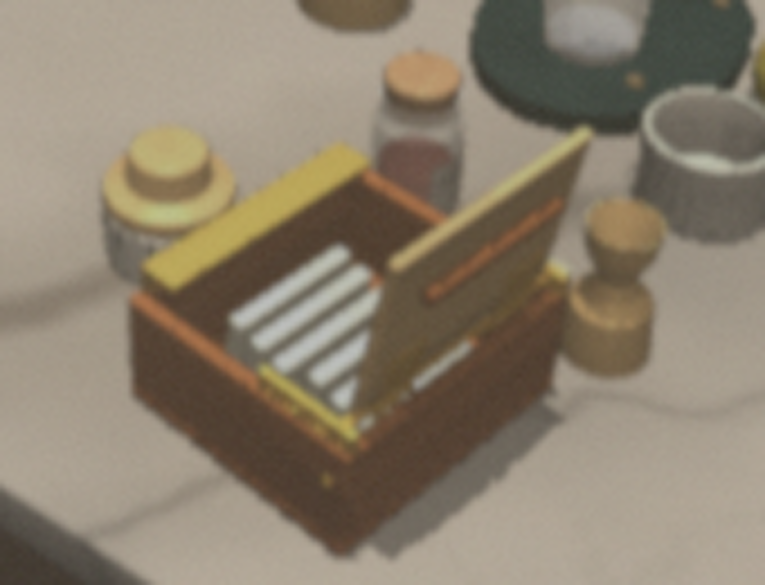

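```bash
cat > h.py <<'E'
import numpy as np,cv2
from cell import manip
def ray(c,uv):
    E=np.array(c["extrinsics"]);d=np.array([(uv[0]-c["cx"])/c["fx"],(uv[1]-c["cy"])/c["fy"],1.]);return E[:3,3],E[:3,:3]@d
def onz(c,uv,z):
    o,d=ray(c,uv);return o+d*(z-o[2])/d[2]
def proj(c,P):
    E=np.array(c["extrinsics"]);p=E[:3,:3].T@(np.array(P)-E[:3,3]);return np.array([c["fx"]*p[0]/p[2]+c["cx"],c["fy"]*p[1]/p[2]+c["cy"]])
E
python3 - <<'E'
from h import *
c=manip.read_camera("top");im=c["pixels"][:,:,::-1].copy()
hsv=cv2.cvtColor(im,cv2.COLOR_BGR2HSV)
print(hsv[225,348],hsv[180+0,388],hsv[220,316])
m=((hsv[:,:,0]>24)&(hsv[:,:,0]<36)&(hsv[:,:,1]>110)&(hsv[:,:,2]>120)).astype(np.uint8)
n,l,st,ce=cv2.connectedComponentsWithStats(m)
for i in range(1,n):
    if st[i,4]>25: print(i,st[i],ce[i])
i=l[225,348]
P=np.array([onz(c,(u,v),.0735)[:2] for v,u in zip(*np.where(l==i))],np.float32)
r=cv2.minAreaRect(P);print(r);B=cv2.boxPoints(r);print(B)
# rim outer corners from crop estimates z=.06
for uv in [(280,187),(525,230),(485,495),(235,455)]:
    print(uv,onz(c,(280+uv[0]/4,150+uv[1]/4),.06).round(4))
for nm,uv,z in [("jig",(529,155),.074),("jar",(308,100),.092),("timer",(145,282),.062)]:
    print(nm,onz(c,(280+uv[0]/4,150+uv[1]/4),z).round(4))
E
```

```text
[ 32 107 200] [ 34  18 196] [ 34  45 200]
1 [407  94  20   9 120] [414.11666667  97.25      ]
8 [340 200  19  62 275] [349.68       225.20363636]
((0.5585079789161682, -0.02295476198196411), (0.8307841420173645, 1.3502177000045776), 0.7243263721466064)
[[ 0.13461468  0.646849  ]
 [ 0.15168354 -0.70326084]
 [ 0.98240125 -0.6927585 ]
 [ 0.9653324   0.6573513 ]]
(280, 187) [ 0.5599 -0.1061  0.06  ]
(525, 230) [ 0.5411 -0.2316  0.06  ]
(485, 495) [ 0.4064 -0.2129  0.06  ]
(235, 455) [ 0.4226 -0.0863  0.06  ]
jig [ 0.5781 -0.2308  0.074 ]
jar [ 0.6009 -0.1178  0.092 ]
timer [ 0.5091 -0.0381  0.062 ]
```

Run:
```python
from h import *
c=manip.read_camera("top");im=c["pixels"][:,:,::-1].copy()
hsv=cv2.cvtColor(im,cv2.COLOR_BGR2HSV)
m=((hsv[:,:,0]>24)&(hsv[:,:,0]<36)&(hsv[:,:,1]>85)&(hsv[:,:,2]>120)).astype(np.uint8)
n,l,st,ce=cv2.connectedComponentsWithStats(m)
i=l[225,350];print(st[i])
P=np.array([onz(c,(u,v),.0735)[:2] for v,u in zip(*np.where(l==i))],np.float32)
r=cv2.minAreaRect(P);print(r);B=cv2.boxPoints(r);print(B.round(4))
# candidates
rim=np.array([[.5599,-.1061],[.5411,-.2316],[.4064,-.2129],[.4226,-.0863]])
yaw=np.radians(-7.9);R=np.array([[np.cos(yaw),-np.sin(yaw)],[np.sin(yaw),np.cos(yaw)]])
ctr=rim.mean(0);O=ctr-R@[0,.004];print("origin rim",O)
print("origin lip",np.array(r[0])-R@[0,.0575])
print((rim-O)@R, (B-O)@R)
# draw
```

```text
[340 200  19  62 610]
((0.4905220568180084, -0.10485613346099854), (0.020136510953307152, 0.12279295921325684), 82.12319946289062)
[[ 0.4283 -0.1064]
 [ 0.55   -0.1232]
 [ 0.5527 -0.1033]
 [ 0.4311 -0.0865]]
origin rim [ 0.48195022 -0.16318704]
origin lip [ 0.482619   -0.16181043]
[[ 0.06936369  0.06725902]
 [ 0.0679914  -0.05963387]
 [-0.06800043 -0.05962513]
 [-0.06935466  0.06799997]] [[-0.06091918  0.04886234]
 [ 0.06187378  0.04891207]
 [ 0.06186562  0.06904858]
 [-0.06092734  0.06899886]]
```

Run:
```python
from h import *
t=manip.read_camera("top");s=manip.read_camera("scene")
O=np.array([.4825,-.1623]);y=np.radians(-7.9);ux=np.array([np.cos(y),np.sin(y)]);uy=np.array([-np.sin(y),np.cos(y)])
def tri(a,b):
    o1,d1=ray(t,a);o2,d2=ray(s,b)
    k=np.linalg.lstsq(np.c_[d1,-d2],o2-o1,rcond=None)[0];p=o1+k[0]*d1;q=o2+k[1]*d2
    m=(p+q)/2;return m,np.linalg.norm(p-q)
for a,b in [((567,240),(590,132)),((530,490),(395,268))]:
    m,e=tri((280+a[0]/4,150+a[1]/4),(280+b[0]/4.5,180+b[1]/4.5))
    L=[(m[:2]-O)@ux,(m[:2]-O)@uy,m[2]];print(np.round(L,4),e, np.arctan2(L[2]-.065,L[1]+.052),np.hypot(L[2]-.065,L[1]+.052))
for Y in (-.12,-.11,-.09): print(Y,O+Y*uy)
w=manip.read_camera("wrist");cv2.imwrite("pics/w1.png",w["pixels"][:,:,::-1])
```

```text
[ 0.0562 -0.0642  0.1522] 0.003168950418512291 1.709473824490055 0.08805885904419937
[-0.0592 -0.0646  0.1529] 0.002298121837347506 1.7127405389929549 0.0888386679394738
-0.12 [ 0.46600665 -0.28116114]
-0.11 [ 0.4673811  -0.27125604]
-0.09 [ 0.47012999 -0.25144585]
```

View pics/w1.png

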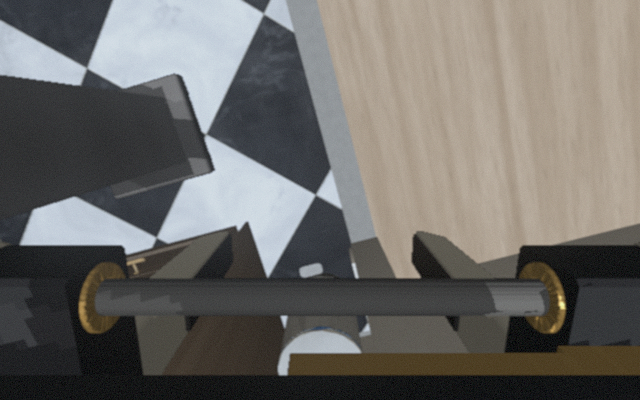

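Request:
{"api": "carry_out", "payload": {"plan": "0 0 -6 0.018 -0.035 0 0;0 0 -6 0.018 -0.035 0 0;0 0 -6 0.018 -0.035 0 0;0 0 -6 0.018 -0.035 0 0;0 0 -6 0.018 -0.035 0 0;0 0 -6 0.018 -0.035 0 0;0 0 -6 0.018 -0.035 0 0;0 0 -6 0.018 -0.035 0 0", "grip_force": 10}}

```text
time: 1.07
tool_pos: [0.3037, 0.2968, 0.2408]
eef_rot: [0.527, 0.85, 0.0, 0.0]
force: [0.1, 0.4, 0.4]
opening: 0.0436
```

Request:
{"api": "carry_out", "payload": {"plan": "0 0 -2.15 0.01 -0.036 0 0;0 0 -2.15 0.01 -0.036 0 0;0 0 -2.15 0.01 -0.036 0 0;0 0 -2.15 0.01 -0.036 0 0;0 0 -2.15 0.01 -0.036 0 0;0 0 -2.15 0.01 -0.036 0 0;0 0 -2.15 0.01 -0.036 0 0;0 0 -2.15 0.01 -0.036 0 0"}}

```text
time: 1.73
tool_pos: [0.3835, 0.0086, 0.2411]
eef_rot: [0.648, 0.762, 0.0, 0.001]
force: [1.0, -0.0, 0.7]
opening: 0.0004
```

Request:
{"api": "carry_out", "payload": {"plan": "0 0 -2.15 0.01 -0.036 0 0;0 0 -2.15 0.01 -0.036 0 0;0 0 -2.15 0.01 -0.036 0 0;0 0 -2.15 0.01 -0.036 0 0;0 0 -2.15 0.01 -0.036 0 0;0 0 -2.15 0.01 -0.036 0 0;0 0 -2.15 0.01 -0.036 0 0;0 0 0 0 0 0 0"}}

```text
time: 2.4
tool_pos: [0.4536, -0.2469, 0.2396]
eef_rot: [0.743, 0.669, -0.001, 0.0]
force: [-0.4, 0.4, -0.4]
opening: 0.0006
```

Request:
{"api": "carry_out", "payload": {"plan": "0 0 -1.9 0.0128 -0.034 0 0;0 0 0 0 0 -0.033 0;0 0 0 0 0 -0.033 0;0 0 0 0 0 -0.033 0;0 0 0 0 0 0 0"}}

```text
time: 2.82
tool_pos: [0.4622, -0.2728, 0.1342]
eef_rot: [0.752, 0.659, -0.001, -0.006]
force: [-0.7, 0.4, -1.6]
opening: 0.0004
```

```bash
cat >> h.py <<'E'
def look(tag):
    a=manip.read_camera("scene")["pixels"][150:320,260:460,::-1];b=manip.read_camera("top")["pixels"][140:310,280:480,::-1]
    p=np.hstack([cv2.resize(x,(400,340),interpolation=2) for x in (a,b)]);cv2.imwrite(f"pics/{tag}.png",p)
def st():
    s=manip.read_state();O=np.array([.4825,-.1623]);y=np.radians(-7.9);ux=np.array([np.cos(y),np.sin(y)]);uy=np.array([-np.sin(y),np.cos(y)])
    p=s["tool_pos"];d=p[:2]-O;print("caddy x,y,tipz mm",np.round([1e3*d@ux,1e3*d@uy,1e3*(p[2]-.022)],1),"F",np.round([s["force"][:2]@ux,s["force"][:2]@uy,s["force"][2]],2),s["time"],s["eef_rot"])
E
python3 -c "
from h import *
look('a1');st()"
```

```text
caddy x,y,tipz mm [  -1.6 -113.7  119. ] F [0.8  0.67 1.22] 2.9167 [ 7.52049255e-01  6.59104961e-01 -3.42325929e-04 -1.56563284e-03]
```

View pics/a1.png

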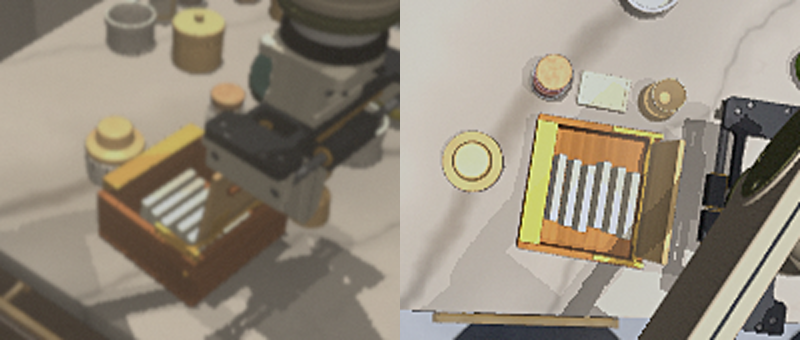

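Request:
{"api": "carry_out", "payload": {"plan": "0 0 0 0.0031 0.0109 -0.0023 0;0 0 0 0.0015 0.0109 -0.0023 0;0 0 0 0.0015 0.0109 -0.0023 0;0 0 0 0.0015 0.0109 -0.0023 0;0 0 0 0 0 0 0"}}

```text
time: 3.33
tool_pos: [0.4743, -0.2295, 0.1328]
eef_rot: [0.751, 0.66, 0.0, 0.0]
force: [-0.0, 0.3, 0.3]
opening: 0.0006
```

```bash
python3 -c "
from h import *
st();look('a2');st()"
```

```text
caddy x,y,tipz mm [  1.1 -67.7 110.8] F [-0.08  0.27  0.32] 3.3333 [7.51450850e-01 6.59788939e-01 3.97869726e-04 1.30167844e-04]
caddy x,y,tipz mm [  1.1 -69.3 110.8] F [-0.24 -0.24  0.96] 3.4333 [7.51546085e-01 6.59680529e-01 3.69520973e-05 2.85011690e-04]
```

View pics/a2.png

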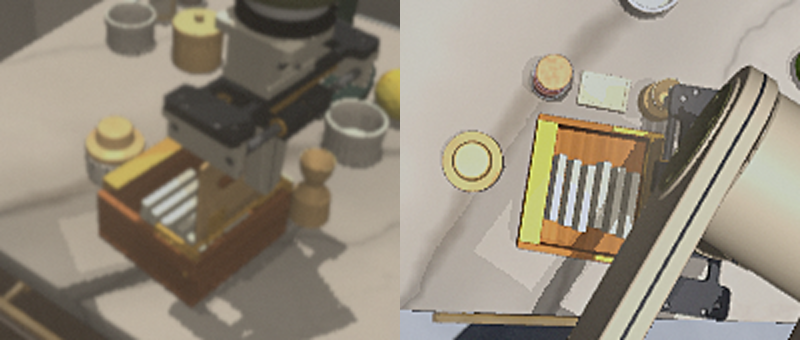

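Request:
{"api": "carry_out", "payload": {"plan": "0 0 0 0.0009 0.0063 0 0;0 0 0 0.0009 0.0063 0 0;0 0 0 0.0009 0.0063 0 0;0 0 0 0.0008 0.0059 -0.0018 0;0 0 0 0.0008 0.0059 -0.0018 0;0 0 0 0.0008 0.0058 -0.0028 0;0 0 0 0.0008 0.0058 -0.0028 0;0 0 0 0 0 0 0"}}

```text
time: 4.1
tool_pos: [0.4794, -0.1883, 0.1223]
eef_rot: [0.752, 0.659, -0.0, -0.001]
force: [1.0, -0.4, 0.1]
opening: 0.0006
```

```bash
python3 -c "
from h import *
st();look('a3');st()"
```

```text
caddy x,y,tipz mm [  0.5 -26.2 100.3] F [ 1.1  -0.28  0.07] 4.1 [ 7.51888640e-01  6.59289776e-01 -1.51881508e-05 -6.82116509e-04]
caddy x,y,tipz mm [  0.7 -26.9 100.9] F [0.04 0.56 0.86] 4.2 [ 7.51903759e-01  6.59272747e-01 -3.79921441e-05 -4.24289359e-04]
```

View pics/a3.png

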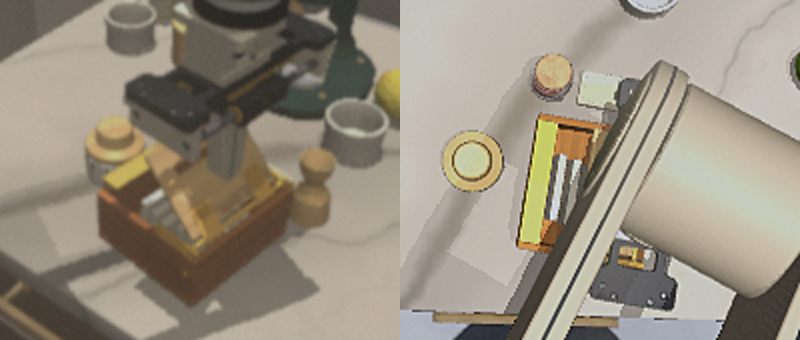

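```bash
python3 -c "
from h import *
c=manip.read_camera('scene');a=c['pixels'][215:305,300:420,::-1];cv2.imwrite('pics/z3.png',cv2.resize(a,None,fx=6,fy=6,interpolation=2))
O=np.array([.4825,-.1623]);y=np.radians(-7.9);ux=np.array([np.cos(y),np.sin(y)]);uy=np.array([-np.sin(y),np.cos(y)])
for p in [(-58,-52,65),(-58,-42,65),(-58,-32,65),(-58,13,130)]:
  P=np.r_[O+ux*p[0]/1e3+uy*p[1]/1e3,p[2]/1e3]; print(p,(proj(c,P)-[300,215])*6)
"
```

```text
(-58, -52, 65) [361.61474296 349.26812928]
(-58, -42, 65) [336.42251795 331.08534981]
(-58, -32, 65) [311.6322381 313.1926789]
(-58, 13, 130) [207.91938271  74.24856938]
```

View pics/z3.png

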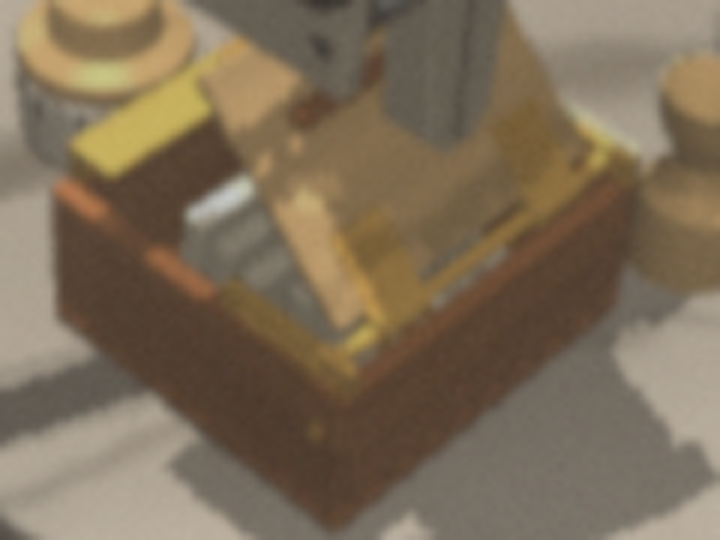

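Request:
{"api": "carry_out", "payload": {"plan": "0 0 0 0.0007 0.0051 -0.0043 0;0 0 0 0.0007 0.0051 -0.0043 0;0 0 0 0.0005 0.0038 -0.0058 0;0 0 0 0.0005 0.0038 -0.0058 0;0 0 0 0.0002 0.0014 -0.0045 0;0 0 0 0.0002 0.0014 -0.0045 0;0 0 0 0 0 0 0"}}

```text
time: 4.83
tool_pos: [0.4819, -0.1683, 0.0928]
eef_rot: [0.752, 0.659, -0.0, -0.001]
force: [-0.1, 0.0, 1.2]
opening: 0.0001
```

```bash
python3 -c "
from h import *
st();
c=manip.read_camera('scene');a=c['pixels'][215:305,300:420,::-1];cv2.imwrite('pics/z4.png',cv2.resize(a,None,fx=6,fy=6,interpolation=2))
st()
O=np.array([.4825,-.1623]);y=np.radians(-7.9);ux=np.array([np.cos(y),np.sin(y)]);uy=np.array([-np.sin(y),np.cos(y)])
for p in [(-58,40,71),(-58,44,71),(-62,47,73.5),(-58,-52,65)]:
  P=np.r_[O+ux*p[0]/1e3+uy*p[1]/1e3,p[2]/1e3]; print(p,(proj(c,P)-[300,215])*6)
"
```

```text
caddy x,y,tipz mm [ 0.2 -6.  70.8] F [-0.06  0.01  1.18] 4.8333 [ 7.52043369e-01  6.59113062e-01 -1.60038786e-04 -8.47352827e-04]
caddy x,y,tipz mm [ 0.4 -6.1 71.3] F [0.32 0.27 0.99] 4.8833 [ 7.52046369e-01  6.59109737e-01 -7.54423278e-05 -7.79637708e-04]
(-58, 40, 71) [144.16176578 178.19665145]
(-58, 44, 71) [135.3489967  171.87862519]
(-62, 47, 73.5) [119.38283113 167.23029228]
(-58, -52, 65) [361.61474296 349.26812928]
```

View pics/z4.png

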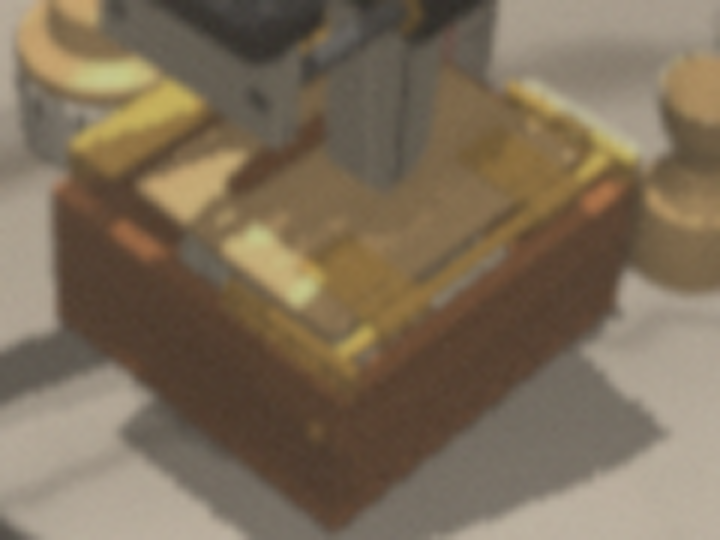

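Request:
{"api": "carry_out", "payload": {"plan": "0 0 0 0 0 -0.0018 0;0 0 0 0 0 -0.0018 0;0 0 0 0 0 -0.0005 0;0 0 0 0 0 0 0;0 0 0 0 0 0 0"}}

```text
time: 5.3
tool_pos: [0.4825, -0.1688, 0.0901]
eef_rot: [0.752, 0.659, 0.0, -0.0]
force: [-1.2, 2.9, 3.8]
opening: 0.0006
```

```bash
python3 -c "
from h import *
st();
c=manip.read_camera('scene');a=c['pixels'][215:305,300:420,::-1];cv2.imwrite('pics/z5.png',cv2.resize(a,None,fx=6,fy=6,interpolation=2))
st()"
```

```text
caddy x,y,tipz mm [ 0.9 -6.5 68.1] F [-1.55  2.75  3.82] 5.3 [ 7.52154725e-01  6.58986511e-01  1.82668840e-04 -1.25232880e-04]
caddy x,y,tipz mm [ 0.9 -6.5 68.1] F [-1.42  1.97  4.55] 5.35 [ 7.52156258e-01  6.58984772e-01  1.79907205e-04 -4.34301294e-05]
```

View pics/z5.png

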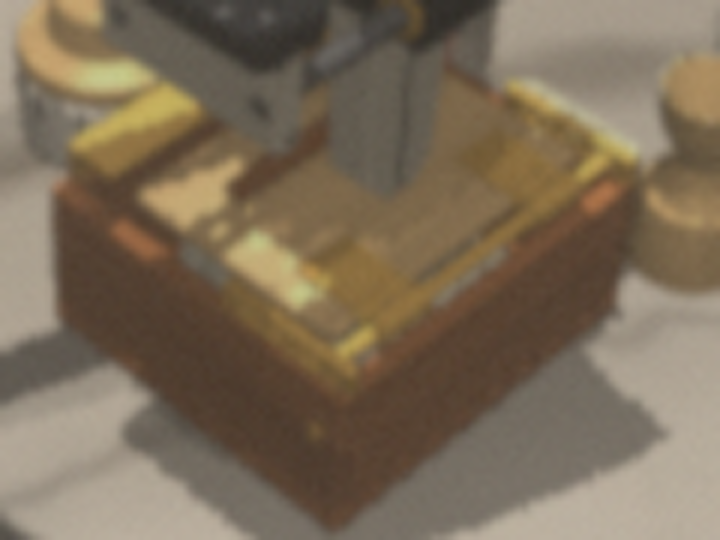

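Request:
{"api": "carry_out", "payload": {"plan": "0 0 0 0.0003 0.002 0 0;0 0 0 0.0003 0.002 0 0;0 0 0 0.0003 0.002 0 0;0 0 0 0.0003 0.002 0 0;0 0 0 0.0003 0.002 0 0;0 0 0 0.0003 0.002 0 0;0 0 0 0 0 0 0"}}

```text
time: 5.93
tool_pos: [0.4844, -0.1567, 0.0901]
eef_rot: [0.752, 0.659, 0.0, 0.0]
force: [0.1, -0.3, 3.5]
opening: 0.0006
```

```bash
python3 -c "
from h import *
st();
c=manip.read_camera('scene');a=c['pixels'][215:305,300:420,::-1];cv2.imwrite('pics/z6.png',cv2.resize(a,None,fx=6,fy=6,interpolation=2))
st()"
```

```text
caddy x,y,tipz mm [ 1.2  5.8 68.1] F [ 0.11 -0.33  3.5 ] 5.9333 [7.52051175e-01 6.59104694e-01 1.06007369e-04 1.45578605e-04]
caddy x,y,tipz mm [ 1.1  5.7 68.1] F [ 0.26 -0.76  4.17] 5.9833 [7.52034636e-01 6.59123565e-01 1.65386083e-04 7.07000308e-05]
```

View pics/z6.png

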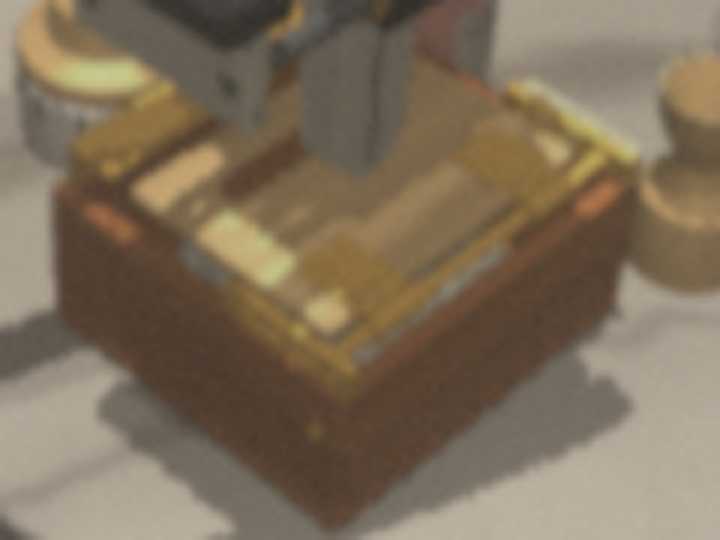

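Request:
{"api": "carry_out", "payload": {"plan": "0 0 0 0.0002 0.0015 0 0;0 0 0 0.0002 0.0015 0 0;0 0 0 0.0002 0.0015 0 0;0 0 0 0.0002 0.0015 0 0;0 0 0 0.0002 0.0015 0 0;0 0 0 0.0002 0.0015 0 0;0 0 0 0 0 0 0"}}

```text
time: 6.57
tool_pos: [0.4856, -0.1477, 0.09]
eef_rot: [0.752, 0.659, 0.0, 0.0]
force: [0.6, -1.2, 3.6]
opening: 0.0006
```

```bash
python3 -c "
from h import *
st();
c=manip.read_camera('scene');a=c['pixels'][215:305,300:420,::-1];cv2.imwrite('pics/z7.png',cv2.resize(a,None,fx=6,fy=6,interpolation=2))
st()"
```

```text
caddy x,y,tipz mm [ 1.1 14.9 68. ] F [ 0.73 -1.1   3.6 ] 6.5667 [7.52080023e-01 6.59071780e-01 1.55472737e-04 5.65687027e-05]
caddy x,y,tipz mm [ 1.1 14.9 68. ] F [ 1.29 -1.84  4.  ] 6.6167 [7.52039643e-01 6.59117846e-01 1.99174372e-04 1.11041798e-07]
```

View pics/z7.png

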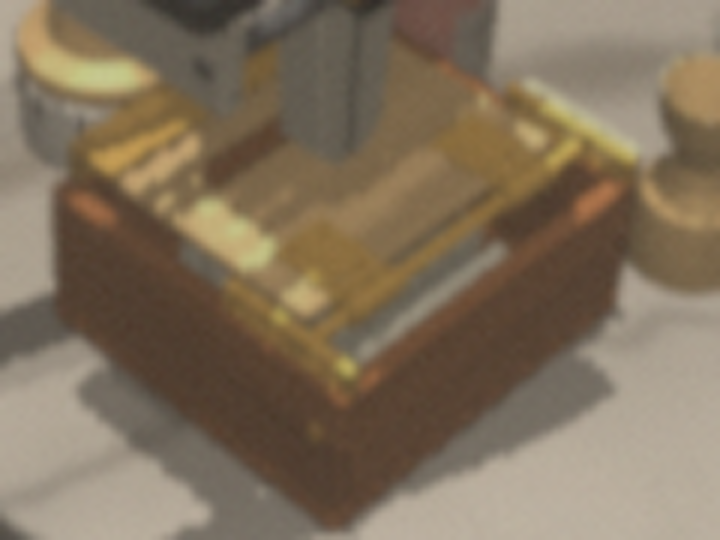

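Request:
{"api": "carry_out", "payload": {"plan": "0 0 0 0.0001 0.001 0 0;0 0 0 0.0002 0.001 0 0;0 0 0 0.0001 0.001 0 0;0 0 0 0.0002 0.001 0 0;0 0 0 0.0001 0.001 0 0;0 0 0 0 0 0 0"}}

```text
time: 7.12
tool_pos: [0.4863, -0.1429, 0.09]
eef_rot: [0.752, 0.659, 0.0, 0.0]
force: [0.9, -2.3, 4.3]
opening: 0.0005
```

Request:
{"api": "carry_out", "payload": {"plan": "0 0 0 0.0001 0.001 0 0;0 0 0 0 0 0 0"}}

```text
time: 7.28
tool_pos: [0.4863, -0.1419, 0.09]
eef_rot: [0.752, 0.659, 0.0, 0.0]
force: [1.0, -1.6, 3.6]
opening: 0.0003
```

Request:
{"api": "carry_out", "payload": {"plan": "0 0 0 0.0001 0.001 0 0;0 0 0 0 0 0 0"}}

```text
time: 7.45
tool_pos: [0.4865, -0.141, 0.09]
eef_rot: [0.752, 0.659, 0.0, 0.0]
force: [1.3, -2.4, 5.0]
opening: 0.0004
```

Request:
{"api": "carry_out", "payload": {"plan": "0 0 0 0.0001 0.0007 0 0;0 0 0 0 0 0 0"}}

```text
time: 7.62
tool_pos: [0.4865, -0.1403, 0.09]
eef_rot: [0.752, 0.659, 0.0, 0.0]
force: [1.9, -2.1, 3.4]
opening: 0.0004
```

```bash
python3 -c "
from h import *
st();
c=manip.read_camera('scene');a=c['pixels'][215:305,300:420,::-1];cv2.imwrite('pics/z8.png',cv2.resize(a,None,fx=6,fy=6,interpolation=2))
st()"
```

```text
caddy x,y,tipz mm [ 1.  22.3 68. ] F [ 2.19 -1.77  3.42] 7.6167 [7.52128624e-01 6.59016326e-01 4.08900284e-05 1.13232172e-04]
caddy x,y,tipz mm [ 1.  22.3 68. ] F [ 1.45 -3.13  4.39] 7.6667 [7.52115762e-01 6.59031004e-01 6.96242870e-05 1.04640638e-04]
```

View pics/z8.png

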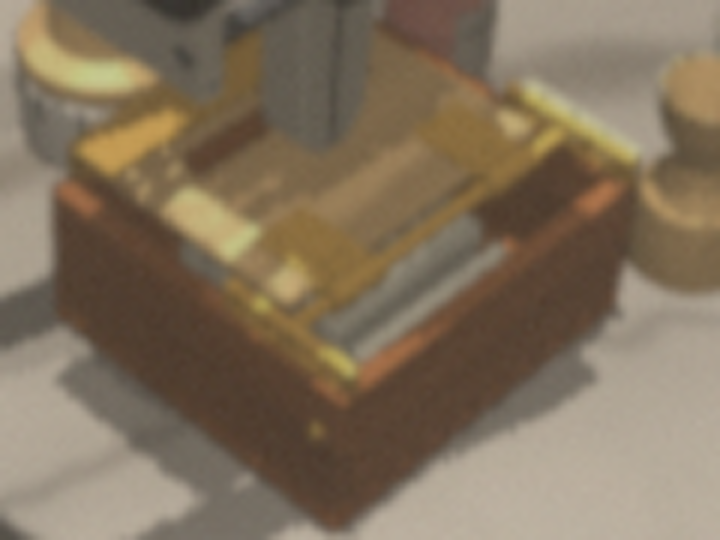

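Request:
{"api": "carry_out", "payload": {"plan": "0 0 0 0.0001 0.0007 0 0;0 0 0 0 0 0 0"}}

```text
time: 7.83
tool_pos: [0.4865, -0.1402, 0.09]
eef_rot: [0.752, 0.659, -0.0, 0.0]
force: [1.2, -5.6, 3.1]
opening: 0.0002
```

Request:
{"api": "carry_out", "payload": {"plan": "0 0 0 0.0001 0.0007 0 0;0 0 0 0 0 0 0"}}

```text
time: 8.0
tool_pos: [0.4865, -0.1401, 0.09]
eef_rot: [0.752, 0.659, -0.001, 0.001]
force: [0.9, -8.6, 2.5]
opening: 0.0007
```

Request:
{"api": "carry_out", "payload": {"plan": "0 0 0 -0.0002 -0.0014 0 0;0 0 0 0 -0.0002 0.002 0;0 0 0 -0.0002 -0.0015 0.004 0;0 0 0 0 0 0.015 0;0 0 0 0 0 0.03 0;0 0 0 0 0 0.035 0;0 0 0 0 0 0.035 0;0 0 0 0 0 0.035 0"}}

```text
time: 8.67
tool_pos: [0.4849, -0.1412, 0.2466]
eef_rot: [0.752, 0.659, -0.001, -0.002]
force: [0.3, -0.9, -0.9]
opening: 0.0005
```

Request:
{"api": "carry_out", "payload": {"plan": "0 0 0 0 -0.035 0.02 0;0 0 0 0 -0.035 0 0;0 0 0 0 -0.035 0 0;0 0 0 0 -0.035 0 0;0 0 0 0 -0.035 0 0;0 0 0 0 -0.035 0 0;0 0 0 0 -0.035 0 0;0 0 0 0 0 0 0"}}

```text
time: 9.33
tool_pos: [0.4842, -0.3915, 0.2637]
eef_rot: [0.753, 0.658, -0.001, -0.002]
force: [0.5, 0.2, 0.2]
opening: 0.0007
```

```bash
python3 -c "
from h import *
st();look('b');
c=manip.read_camera('scene');a=c['pixels'][215:305,300:420,::-1];cv2.imwrite('pics/z9.png',cv2.resize(a,None,fx=5,fy=5,interpolation=2))
t=manip.read_camera('top');cv2.imwrite('pics/t9.png',cv2.resize(t['pixels'][150:300,280:460,::-1],(720,600),interpolation=2))
hsv=cv2.cvtColor(t['pixels'],cv2.COLOR_RGB2HSV)
m=((hsv[:,:,0]>24)&(hsv[:,:,0]<36)&(hsv[:,:,1]>85)&(hsv[:,:,2]>120)).astype(np.uint8)
n,l,s,_=cv2.connectedComponentsWithStats(m);i=l[225,350]
print(s[i],cv2.minAreaRect(np.array([onz(t,(u,v),.0735)[:2] for v,u in zip(*np.where(l==i))],np.float32)))
st()"
```

```text
caddy x,y,tipz mm [  33.1 -226.8  241.7] F [0.51 0.3  0.22] 9.3333 [ 0.75340044  0.65755953 -0.00082732 -0.00159979]
[340 200  19  62 612] ((0.4906330108642578, -0.1051359623670578), (0.020599350333213806, 0.12309980392456055), 82.08799743652344)
caddy x,y,tipz mm [  34.2 -221.   243.3] F [1.32 0.26 0.09] 9.5333 [ 7.52001395e-01  6.59160574e-01  2.39120977e-04 -1.08742010e-03]
```

View pics/t9.png

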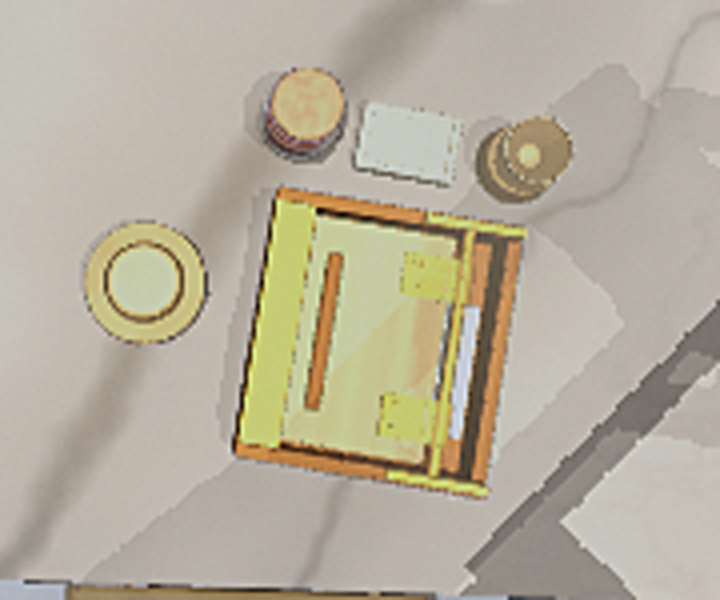

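View pics/z9.png

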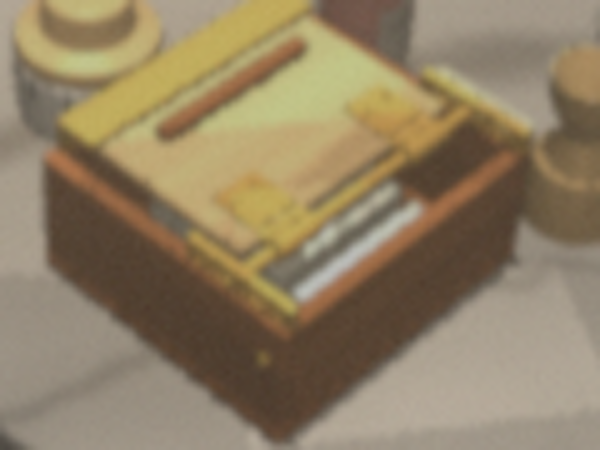

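```bash
python3 -c "
from h import *
t=manip.read_camera('top');O=np.array([.4825,-.1623]);uy=np.array([.1374,.9905])
for uv,z in (((325.5,331),.076),((453,350),.068)): print((onz(t,(280+uv[0]/4,150+uv[1]/4),z)[:2]-O)@uy)
st();print(manip.job_done())"
```

```text
0.03268053729303375
-0.03264241639291087
caddy x,y,tipz mm [  34.4 -220.7  243.7] F [-0.58  0.29  0.43] 9.5833 [ 7.51795092e-01  6.59396407e-01  2.09158641e-04 -6.89477840e-04]
the job is handed in; nothing more can be done
None
```

The tea caddy is shut. I folded the flap over with closed fingertips and pressed it flat at about 4 N. I kept it pressed while pushing the bar along until it hit the end stop. There the push force rose to about 8.6 N with no further movement. Then I eased off, lifted clear and handed the job in at 9.6 s.

- **Flap:** After release the pictures show it lying flat with its edge under the lip. The hinge pin measures 32.6 mm to the -y side of the caddy's origin, against 32 mm expected when fully home. The bar middle measures +32.7 mm against 34 mm expected, within the 2 mm calibration.
- **Caddy and surroundings:** The caddy moved less than about 0.3 mm. The jar, matchbox, jigger and timer look unmoved in the last picture.
- **Hand:** It ended about 0.22 m to the -y side of the caddy's origin with the fingertips 0.24 m up, touching nothing.

No check failed. I did not take a picture after handing in.

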